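# Spare battery from the pedal-lift dispenser

### The job

Get the spare battery out of the pedal-lift dispenser: press the pedal all the way down until it bears firmly on its stop, hold it there a moment without forcing it, then ease it back up slowly so that the lid closes without slamming. Then take the battery that has rolled out and set it down, not drop it, in the ceramic key dish. Leave the other things on the shelf where they are.

Things in the scene. Friction and masses are not known exactly. Their poses are not given: they have to be found in the camera images.
- dispenser: White plastic battery dispenser, green lid, fixed; 140 deep (x) x 184 wide (y) x 95 mm high. Origin at shelf level, 50 mm behind its front face; x to its rear, y to its left, z up; its front faces roughly the robot. Pedal at y = -55 mm, outlet chute at y = +50 mm. The battery is shut inside behind the lid's front skirt and rolls down the chute to the cradle by itself when the lid has risen.
- pedal: Flat steel pedal lever, 135 long x 56 wide x 8 mm thick, level when up, its steel top 62 mm above the shelf. Origin at its pivot on the dispenser's front face; it reaches out along its -x. The free end goes down when pressed; a spring brings it back: pressed on the pad, it moves at about 2 to 6 N. It may be pressed with at most 21 N; more is forcing it.
- pedal_pad (a point): Middle of the top of the black rubber pad (40 x 50 x 12 mm, gives 1 mm per 6 N) on the pedal: press here, 115 mm out from the pivot. A rubber block out of sight under the pedal is its stop; its place differs each time: the pad goes down 22 to 46 mm until the pedal meets it, shown by a steep rise of force and the lid rising no more. Firmly on the stop means 12 to 18 N on the pad, held about a second.
- lid (a joint): Angle of the green lid: 0 shut, grows as it rises (rad); always three times the pedal's angle. Between 0.55 and 1.18 with the pedal on its stop. Coming down faster than 2 rad/s (pad rising faster than about 75 mm/s) is slamming; a pedal let go at once slams.
- cradle (a point): Where the battery's centre lies once it has rolled out: fixed on the dispenser, 132 mm in front of its origin (82 mm before the front face), 38 mm above the shelf. The cradle carries the middle 40 mm of the battery, against an end wall 6 mm higher than the battery's centre; the battery's ends stick out 5 mm each side, clear, to be gripped from above.
- battery: Round battery, black with a copper band, 26 mm diameter, 50 mm long, 70 g. Origin at its centre; its own y is its long axis, which lies along the dispenser's y; x and z turn as it rolls.
- dish_in (a point): Centre of the inner floor of the round blue ceramic key dish; floor 5 mm above the shelf, flat to 58 mm radius, rim 150 mm diameter and 25 mm high. The dish stands either left or right of the dispenser.
- powerbank: Blue power bank, 70 x 140 x 16 mm, lying flat; origin under its centre. Leave alone.
- jar: Closed glass jar with steel cap, 66 mm diameter, 85 mm high; origin under its centre. Leave alone.
- phonestand: Aluminium phone stand, 90 x 70 mm foot, 130 mm high; origin under its foot. Leave alone.
- bikekey: Chrome bike lock key lying flat, 68 mm long, 4 mm thick; origin at the middle of its round head. Leave alone.
Not all that is in view belongs to the job. What is meant by the part that bears dish_in is not pink, and is the smaller of those in its own colour.

How it is judged:
By the outcome, as a careful person would: the job done as asked, in the order asked, and still so for the second after the job is handed in, with the robot touching nothing.
It also fails if it takes over 64 s, if anything falls off the work surface, if the arm or the gripper's body presses on something with over 40 N, if the wrist force passes 120 N, or if a joint passes its speed limit or range.

### The arm

A 6-joint arm with a two-finger parallel gripper is mounted at the origin on the work surface. World frame = base frame: x ahead of the robot, y to its left, z up, the work surface at z = 0. Lengths are in m, angles in rad, forces in N, time in s.
With the tool pointing down it reaches from about 0.3 to 0.875 m from the base axis. Payload 6.4 kg.
Tool frame: the origin (TCP) lies on the mounting face of the last link; the fingertips stand 173 mm ahead of it and the grasp point (between the pads) lies 155 mm ahead of it (ctrl.grip_point_offset is the distance from the TCP to the grasp point, in m); z points along the fingers, y is the line along which they close (so a half turn about z gives the same grasp; the last joint's range is limited). The gripper opens to 85 mm and grips with 20 to 120 N. Pads are 22 mm wide; open, the fingers measure 114 mm over their backs; the gripper's body (76 mm by 85 mm) begins 54 mm behind the grasp point. The pads swing forward as they close: fully open they stand 13 mm farther back than shut.
Start: joints at [-1.348, 0.181, 1.607, -0, 1.354, -0.206], TCP at [0.239, -0.523, 0.405] pointing down, gripper open.
Joint ranges: [-2.99, 2.99], [-0.89, 2.07], [0.3, 2.58], [-1.14, 4.28], [0, 2.63], [-3.12, 3.12]. Speed limits (rad/s): [2.57, 2.57, 3.01, 3.14, 3.14, 3.14].

### API

Orientations are given as a unit quaternion [w, x, y, z].
In Python, from bench import status, imaging, ctrl, models gives the robot as it stands.
- The arm moves only by the tool send_rows, never from a script. Its argument "commands" is a list that holds one entry, the list of rows, each a list of 6 numbers: the shift along the tool's x, y, z normalised to -1 to 1, where 1 is 3 cm, then the turn, a rotation vector about the tool's x, y, z normalised to -1 to 1, where 1 is 0.1 rad. A call has 1 to 8 rows; each row shifts and turns the commanded pose from where the row before left it, along the tool's axes as they then stand; what a row does not reach is not made up. A row lasts 1/12 s, in which the tool goes at most 41.7 mm and 7.16 degrees, less where a joint would pass 70% of its speed; a pose out of reach is approached as far as the arm can. A call with a number of a shift or a turn outside -1 to 1 is refused whole. A call with a gripper value outside its range is refused whole. "jaw" is the opening, from 0 (shut) to 1 (fully open), set as the call begins (left out, the last holds). The fingers move at their own pace and stop on an object; the grip force is fixed at half the most. Time passes only in rows, so rows that do not move let the fingers close. It gives the time, the measured TCP pose, the force, the opening and the grip force at its end, in the units of the state.
- status.get_obs(): the state, without advancing time (a new reading comes with each control period).
- imaging.camera(name): name is "scene" or "top" or "wrist"; returns a dict with "image" (480x640x3 uint8, blue, green, red), "depth" (480x640 float32, m along the optical axis (not along the pixel's ray), 0 where there is no reading), "mtx" (3x3 intrinsics, pixels), "k1" (the pictures are not rectified: a ray, as slopes to the right and down, at radius r is drawn at 1 + k1 r^2 times it, then the intrinsics apply), "pose" (4x4, takes a point from camera to world coordinates). Camera axes: x right, y down, z forward; pixel columns grow to the right and rows downward; lengths in m; the calibration is good to about 2 mm. A picture is of the moment at which its call begins.
- ctrl.hand_in(): hands the job in; it is judged then, once.
Trained networks look in a picture, given as the dict that the camera call returned (one of the last four; its "shot" number tells which), for a name from the list of things; names that differ only in an ending like _2 or _b are one class to them, and where a whole thing is asked for, a point or a joint stands for the part that bears it (a point fixed in the world has none). Each returns a list of dicts, best first, with "confidence" (0 to 1); they miss things now and then, are a little off and sometimes report something else, mostly with a low value. They report only what shows in the picture. A call takes as long as a camera call. They do not tell look-alikes from the thing itself.
- models.recognise(picture, name): "centre" ([column, row] in pixels, amid what is visible of it).
- models.regions_of(picture, name): "region" (480x640 bool, what is visible of it) and "centre" ([column, row] in pixels, amid what is visible of it).
The state is a dict: "time_s": time; "q": joint angles; "dq": joint speeds; "joint_efforts": joint torques, N m; "eef_pos": TCP position; "eef_rot": TCP orientation; "wrist_force": force on the tool from outside, world axes, zero at the start; "torque": the same for the moment, N m; "opening": opening from 0.0 (shut) to 1.0 (fully open); "grasp_force": force on a finger pad.
Only numpy, scipy, OpenCV 4.12 (cv2) and the standard library are available. Lean on these libraries where they do the work, as an engineer would, in place of code of your own. Each camera call takes 0.05 s, during which the arm holds its last target. There are 200 camera calls.

## Working session

There is one attempt and no reset: what is moved stays moved. The work goes in short steps, Python scripts to look and compute and a tool call to move; the robot and the scene stay as the last step left them, time stands still between calls to the robot, and variables do not carry over. Pictures are saved under pics/ and viewed, at most 10 in all, crops included, and the job is handed in when it is done.

Besides the shell and the picture viewer there is one more tool, called after "Call:" as name(argument=value, ...), one argument or row to a line, values as JSON. send_rows: Moves the arm, as the interface text tells. Its arguments: {"type":"object","properties":{"commands":{"type":"array"},"jaw":{"type":"number"}},"required":["commands"]}

```bash
mkdir -p pics; cat > h.py <<'E'
import numpy as np, cv2
from bench import status, imaging, ctrl, models
from scipy.spatial.transform import Rotation as R
def px2w(p,c,r,d=None):
    """pixel -> world using depth (or given depth)"""
    K=p["mtx"]; xd=(c-K[0,2])/K[0,0]; yd=(r-K[1,2])/K[1,1]
    k=p["k1"]; x,y=xd,yd
    for _ in range(20):
        s=1+k*(x*x+y*y); x,y=xd/s,yd/s
    if d is None: d=p["depth"][np.int32(r),np.int32(c)]
    P=np.stack([x*d,y*d,d*np.ones_like(x)],-1)
    return P@p["pose"][:3,:3].T+p["pose"][:3,3]
def cloud(p,m):
    r,c=np.nonzero(m&(p["depth"]>0)); return px2w(p,c.astype(float),r.astype(float),p["depth"][r,c])
def w2px(p,X):
    X=(np.asarray(X)-p["pose"][:3,3])@p["pose"][:3,:3]
    x,y=X[...,0]/X[...,2],X[...,1]/X[...,2]; s=1+p["k1"]*(x*x+y*y); K=p["mtx"]
    return np.stack([K[0,0]*x*s+K[0,2],K[1,1]*y*s+K[1,2]],-1)
E
python3 - <<'E'
from h import *
print(status.get_obs())
for n in("scene","top"):
    p=imaging.camera(n); cv2.imwrite(f"pics/{n}0.png",p["image"]); print(n,p["pose"][:3].round(3).tolist(),p["mtx"][0,0],p["k1"])
    for t in("dispenser","pedal","pedal_pad","lid","dish_in","cradle","powerbank","jar","phonestand","bikekey"):
        for g in models.regions_of(p,t)[:4]:
            X=cloud(p,g["region"]);
            if len(X): print(t,round(g["confidence"],2),np.round(g["centre"]),np.median(X,0).round(3),(np.percentile(X,98,0)-np.percentile(X,2,0)).round(3),len(X))
E
```

```text
{'time_s': 0.0, 'q': array([-1.34828296e+00,  1.81562530e-01,  1.60801814e+00,  1.46357808e-05,
        1.35378106e+00, -2.06301541e-01]), 'dq': array([ 1.43049346e-06, -1.24634053e-03, -3.34609621e-03, -5.61714382e-04,
        1.53166705e-03,  6.42971396e-04]), 'joint_efforts': array([ 4.41335415e-04, -4.44876730e+01, -3.51335192e+01, -3.51526651e-04,
        9.03596054e-03, -1.33927762e-05]), 'eef_pos': array([ 0.23904119, -0.52267925,  0.40376689]), 'eef_rot': array([-8.84565273e-04,  9.77102595e-01,  2.12766858e-01, -2.52824573e-08]), 'wrist_force': array([-0.47157305,  0.98128319, -0.43014397]), 'torque': array([ 0.02333744, -0.01904456, -0.00709262]), 'grasp_force': 0.0, 'opening': 0.9986860007080144}
scene [[0.297, 0.799, -0.523, 1.188], [0.955, -0.242, 0.172, -0.34], [0.01, -0.551, -0.835, 1.085]] 437.8214413601306 -0.015753000394987466
dispenser 0.59 [383. 274.] [0.698 0.002 0.101] [0.253 0.178 0.096] 5657
dispenser 0.47 [290. 325.] [ 0.742 -0.269  0.008] [0.073 0.075 0.129] 937
pedal 0.62 [351. 239.] [ 0.545 -0.036  0.064] [0.104 0.055 0.076] 681
pedal_pad 0.78 [342. 230.] 
[... 968 characters left out ...]
l_pad 0.52 [274. 260.] [ 0.51  -0.032  0.073] [0.038 0.048 0.019] 284
pedal_pad 0.23 [254. 205.] [0.654 0.015 0.099] [0.253 0.174 0.099] 5577
lid 0.62 [251. 194.] [0.688 0.026 0.101] [0.142 0.175 0.017] 3746
lid 0.29 [148. 281.] [0.473 0.311 0.015] [0.095 0.135 0.022] 1361
dish_in 0.92 [410. 344.] [ 0.282 -0.399  0.005] [0.134 0.132 0.03 ] 2378
dish_in 0.57 [483. 250.] [ 0.531 -0.617  0.007] [0.18  0.178 0.037] 4097
cradle 0.71 [256. 207.] [0.655 0.015 0.099] [0.255 0.175 0.107] 5671
powerbank 0.56 [149. 280.] [0.473 0.311 0.016] [0.093 0.134 0.016] 1305
jar 0.73 [161. 194.] [0.692 0.272 0.082] [0.053 0.055 0.065] 536
phonestand 0.68 [358. 182.] [ 0.718 -0.263  0.064] [0.071 0.074 0.13 ] 947
```

View pics/scene0.png

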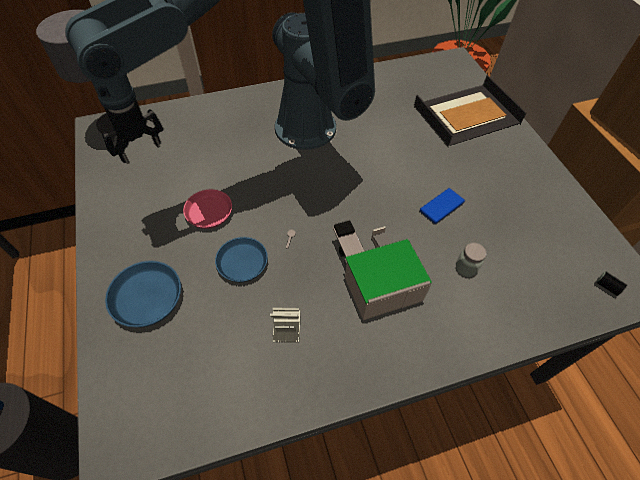

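View pics/top0.png

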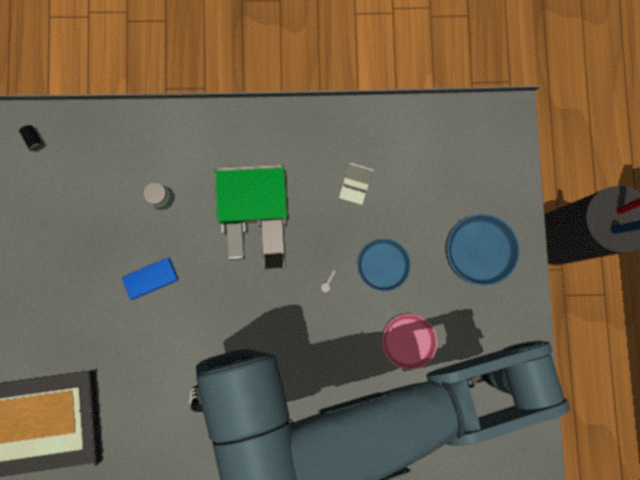

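The pictures show the dispenser with the green lid at (388,270) in scene. The black pad is at (344,229), the chute at (380,236), and the wanted smaller blue dish at (242,260), or (384,264) in top. The larger blue dish and the pink one are look-alikes.

```bash
python3 - <<'E'
from h import *
for n in("scene","top"):
    p=imaging.camera(n); hsv=cv2.cvtColor(p["image"],cv2.COLOR_BGR2HSV)
    g=cv2.inRange(hsv,(50,150,60),(70,255,255))>0
    g=cv2.erode(g.astype(np.uint8),np.ones((3,3)))>0
    X=cloud(p,g); X=X[abs(X[:,2]-np.median(X[:,2]))<.01]; 
    r=cv2.minAreaRect((X[:,:2]*1000).astype(np.float32)); print("lid",r,np.median(X[:,2]))
    m=[t for t in models.regions_of(p,"pedal_pad")]
    b=(p["image"].max(2)<45); c=np.array([344,229]) if n=="scene" else np.array([274,261])
    w=np.zeros_like(b); w[c[1]-14:c[1]+14,c[0]-14:c[0]+14]=1
    X=cloud(p,b&w); X=X[(X[:,2]>.066)&(X[:,2]<.085)]
    r=cv2.minAreaRect((X[:,:2]*1000).astype(np.float32)); print("pad",r,np.median(X,0))
    # dish: blue region
    c=np.array([242,261]) if n=="scene" else np.array([384,264])
    b=cv2.inRange(hsv,(95,80,30),(115,255,255))>0; w=np.zeros_like(b); w[c[1]-33:c[1]+33,c[0]-33:c[0]+33]=1
    X=cloud(p,b&w); (cx,cy),rr=cv2.minEnclosingCircle((X[X[:,2]>.018][:,:2]*1000).astype(np.float32)); print("dish rim",cx,cy,rr, "floor z",np.percentile(X[:,2],[5,50,95]))
    # gray-white chute pixels ahead of lid
    Y=cloud(p,np.ones_like(b)); s=(Y[:,0]>.47)&(Y[:,0]<.61)&(Y[:,1]>.03)&(Y[:,1]<.13)&(Y[:,2]>.02); Y=Y[s]
    print("chute",np.percentile(Y,[2,50,98],axis=0).round(3).tolist(),len(Y))
    Y=cloud(p,np.ones_like(b)); s=(Y[:,0]>.45)&(Y[:,0]<.60)&(Y[:,1]>-.09)&(Y[:,1]<.03)&(Y[:,2]>.04); Y=Y[s]
    r=cv2.minAreaRect((Y[:,:2]*1000).astype(np.float32)); print("pedal",r,np.percentile(Y,[2,50,98],axis=0).round(3).tolist())
    cv2.imwrite(f"pics/{n}1.png",cv2.resize(p["image"][190:330,200:470] if n=="scene" else p["image"][150:290,200:420],None,fx=2.9,fy=2.9,interpolation=cv2.INTER_CUBIC))
E
```

```text
lid ((689.9739379882812, 19.893325805664062), (131.4759063720703, 176.4117889404297), 2.7001020908355713) 0.10299637549011947
pad ((515.3297119140625, -35.42457962036133), (42.20001220703125, 49.55990982055664), 0.7917662858963013) [ 0.5165464  -0.0357892   0.07430246]
dish rim 497.6839904785156 -335.6961669921875 75.50286865234375 floor z [0.00263315 0.00700772 0.02580377]
chute [[0.526, 0.051, 0.022], [0.546, 0.071, 0.029], [0.579, 0.091, 0.047]] 248
pedal ((546.2022094726562, -33.71565246582031), (107.18357849121094, 57.17814636230469), 1.611961841583252) [[0.496, -0.061, 0.059], [0.545, -0.036, 0.064], [0.597, -0.007, 0.078]]
lid ((684.259521484375, 21.81970977783203), (132.88291931152344, 177.4408416748047), 2.0878024101257324) 0.10134528716603386
pad ((508.6820068359375, -33.74700164794922), (34.456546783447266, 40.991607666015625), 0.0510566346347332) [ 0.50970129 -0.03304466  0.07320693]
dish rim 495.43975830078125 -334.5128479003906 73.45692443847656 floor z [-0.00186239  0.00551072  0.02107173]
chute [[0.523, 0.046, 0.021], [0.572, 0.075, 0.031], [0.608, 0.104, 0.057]] 500
pedal ((545.7259521484375, -30.399564743041992), (109.68892669677734, 55.97998809814453), 1.6969598531723022) [[0.492, -0.057, 0.055], [0.544, -0.03, 0.064], [0.598, -0.004, 0.078]]
```

View pics/scene1.png

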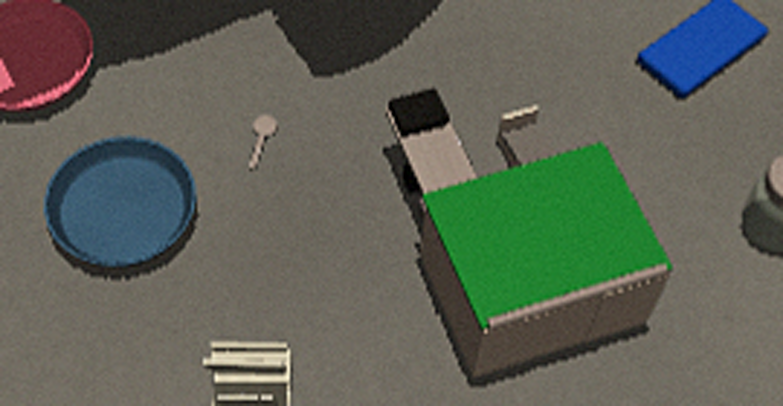

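Call:
send_rows(
  commands=[
    [[0,0,0,0,0,0.98],[0,0,0,0,0,0.98],[0,0,0,0,0,0.98],[0,0,0,0,0,0.98],[0.6,-1,0,0,0,0],[0.6,-1,0,0,0,0],[0.6,-1,0,0,0,0],[0.6,-1,0,0,0,0]],
  ],
  jaw=0,
)

```text
time_s: 1.97
eef_pos: [0.3069, -0.3991, 0.4046]
eef_rot: [-0.0, 1.0, 0.018, 0.0]
wrist_force: [0.9, -0.4, -0.1]
opening: 0.002
grasp_force: 0.0
```

Call:
send_rows(
  commands=[
    [[0.6,-1,0,0,0,0],[0.6,-1,0,0,0,0],[0.6,-1,0,0,0,0],[0.6,-1,0,0,0,0],[0.6,-1,0,0,0,0],[0.6,-1,0,0,0,0],[0,0,0,0,0,0],[0,0,0,0,0,0]],
  ],
)

```text
time_s: 2.63
eef_pos: [0.4085, -0.2151, 0.4049]
eef_rot: [0.0, 1.0, 0.02, 0.0]
wrist_force: [-0.2, -0.2, -0.8]
opening: 0.001
grasp_force: 0.0
```

```bash
python3 - <<'E'
from h import *
p=imaging.camera("wrist"); cv2.imwrite("pics/w1.png",p["image"]); print(p["pose"].round(3).tolist())
print(w2px(p,[[.512,-.034,.074],[.54,.07,.038],[.497,-.335,.005]]))
for t in("pedal_pad","pedal","lid","dish_in","cradle"):
    for g in models.regions_of(p,t)[:2]:
        X=cloud(p,g["region"])
        if len(X): print(t,round(g["confidence"],2),np.round(g["centre"]),np.percentile(X,[2,50,98],axis=0).round(3).tolist())
E
```

```text
[[0.04, -0.961, -0.273, 0.478], [-0.999, -0.039, -0.01, -0.212], [-0.001, 0.273, -0.962, 0.374], [0.0, 0.0, 0.0, 1.0]]
[[ 47.73548673  60.70075683]
 [-77.47503292  16.67827144]
 [463.37094415 109.5436751 ]]
pedal_pad 0.92 [51. 58.] [[0.492, -0.059, 0.066], [0.512, -0.037, 0.074], [0.531, -0.011, 0.075]]
pedal 0.59 [57. 48.] [[0.492, -0.062, 0.058], [0.52, -0.039, 0.073], [0.55, -0.009, 0.075]]
lid 0.71 [58. 46.] [[0.493, -0.062, 0.059], [0.52, -0.039, 0.073], [0.55, -0.01, 0.075]]
dish_in 0.61 [475.  99.] [[0.43, -0.404, 0.003], [0.503, -0.343, 0.005], [0.565, -0.271, 0.025]]
dish_in 0.56 [512. 335.] [[0.231, -0.466, 0.003], [0.291, -0.413, 0.005], [0.353, -0.335, 0.025]]
cradle 0.65 [60. 45.] [[0.492, -0.062, 0.058], [0.52, -0.039, 0.073], [0.549, -0.01, 0.075]]
```

View pics/w1.png

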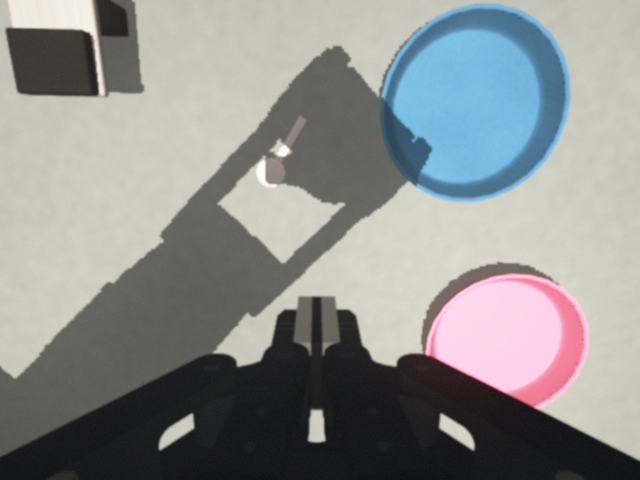

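The pad shows at (51,58), the dish at (475,100) and the key at (275,160); the pad lies at (0.512, -0.036, 0.074).

Call:
send_rows(
  commands=[
    [[0.53,-0.84,0.4,0,0,0],[0.53,-0.84,0.4,0,0,0],[0.53,-0.84,0.6,0,0,0],[0.53,-0.84,0.6,0,0,0],[0.53,-0.84,0.7,0,0,0],[0.53,-0.83,0.7,0,0,0],[0.5,-0.82,0.7,0,0,0],[0,0,0.2,0,0,0]],
  ],
)

```text
time_s: 3.6
eef_pos: [0.512, -0.0344, 0.2724]
eef_rot: [-0.001, 1.0, 0.019, -0.002]
wrist_force: [-0.8, 0.8, 0.5]
opening: -0.001
grasp_force: 0.0
```

Call:
send_rows(
  commands=[
    [[0,0,0.1,0,0,0],[0,0,0.1,0,0,0],[0,0,0,0,0,0]],
  ],
)

```text
time_s: 3.85
eef_pos: [0.5117, -0.0384, 0.2698]
eef_rot: [0.0, 1.0, 0.018, 0.0]
wrist_force: [0.1, 0.0, 0.5]
opening: 0.004
grasp_force: 0.0
```

Call:
send_rows(
  commands=[
    [[0,-0.1,0.2,0,0,0],[0,0,0.15,0,0,0],[0,0,0.15,0,0,0],[0,0,0.1,0,0,0],[0,0,0,0,0,0],[0,0,0,0,0,0]],
  ],
)

```text
time_s: 4.35
eef_pos: [0.5116, -0.0342, 0.2515]
eef_rot: [-0.0, 1.0, 0.018, -0.0]
wrist_force: [-0.4, 0.2, 0.2]
opening: 0.004
grasp_force: 0.0
```

Call:
send_rows(
  commands=[
    [[0,0,0.1,0,0,0],[0,0,0.1,0,0,0],[0,0,0.1,0,0,0],[0,0,0.1,0,0,0],[0,0,0,0,0,0]],
  ],
)

```text
time_s: 4.77
eef_pos: [0.5116, -0.0342, 0.2392]
eef_rot: [0.0, 1.0, 0.018, -0.0]
wrist_force: [-1.4, -1.4, 3.9]
opening: 0.003
grasp_force: 2.3
```

Call:
send_rows(
  commands=[
    [[0,0,0.1,0,0,0],[0,0,0.1,0,0,0],[0,0,0.1,0,0,0],[0,0,0.05,0,0,0],[0,0,0,0,0,0]],
  ],
)

```text
time_s: 5.18
eef_pos: [0.5116, -0.0341, 0.2287]
eef_rot: [-0.0, 1.0, 0.018, -0.0]
wrist_force: [-2.6, -1.5, 4.1]
opening: 0.0
grasp_force: 2.2
```

Call:
send_rows(
  commands=[
    [[0,0,0.06,0,0,0],[0,0,0,0,0,0]],
  ],
)

```text
time_s: 5.35
eef_pos: [0.5117, -0.0341, 0.2272]
eef_rot: [0.0, 1.0, 0.018, -0.0]
wrist_force: [-1.9, -1.2, 3.9]
opening: 0.005
grasp_force: 2.2
```

Call:
send_rows(
  commands=[
    [[0,0,0.06,0,0,0],[0,0,0,0,0,0]],
  ],
)

```text
time_s: 5.52
eef_pos: [0.5117, -0.0341, 0.2254]
eef_rot: [0.0, 1.0, 0.018, 0.0]
wrist_force: [-1.9, -1.6, 4.5]
opening: 0.003
grasp_force: 2.1
```

Call:
send_rows(
  commands=[
    [[0,0,0.04,0,0,0],[0,0,0,0,0,0]],
  ],
)

```text
time_s: 5.68
eef_pos: [0.5117, -0.0341, 0.2243]
eef_rot: [0.0, 1.0, 0.018, 0.0]
wrist_force: [-1.4, -0.7, 3.6]
opening: -0.001
grasp_force: 2.1
```

Call:
send_rows(
  commands=[
    [[0,0,0.04,0,0,0],[0,0,0,0,0,0]],
  ],
)

```text
time_s: 5.85
eef_pos: [0.5118, -0.0341, 0.2231]
eef_rot: [0.0, 1.0, 0.018, 0.0]
wrist_force: [-2.3, -1.3, 2.2]
opening: -0.002
grasp_force: 2.0
```

Call:
send_rows(
  commands=[
    [[0,0,0.04,0,0,0],[0,0,0,0,0,0]],
  ],
)

```text
time_s: 6.02
eef_pos: [0.5118, -0.0341, 0.2219]
eef_rot: [0.0, 1.0, 0.018, 0.0]
wrist_force: [-1.8, -1.7, 3.3]
opening: -0.004
grasp_force: 2.0
```

Call:
send_rows(
  commands=[
    [[0,0,0.08,0,0,0],[0,0,0,0,0,0]],
  ],
)

```text
time_s: 6.18
eef_pos: [0.5119, -0.0341, 0.2194]
eef_rot: [0.0, 1.0, 0.018, 0.0]
wrist_force: [0.6, -0.5, 3.7]
opening: 0.003
grasp_force: 2.0
```

Call:
send_rows(
  commands=[
    [[0,0,0.07,0,0,0],[0,0,0,0,0,0]],
  ],
)

```text
time_s: 6.35
eef_pos: [0.512, -0.0341, 0.2175]
eef_rot: [0.0, 1.0, 0.018, 0.001]
wrist_force: [0.6, -0.4, 4.7]
opening: -0.003
grasp_force: 2.1
```

Call:
send_rows(
  commands=[
    [[0,0,0.07,0,0,0],[0,0,0,0,0,0]],
  ],
)

```text
time_s: 6.52
eef_pos: [0.5123, -0.0341, 0.216]
eef_rot: [0.0, 1.0, 0.018, 0.001]
wrist_force: [-1.8, 0.4, 10.6]
opening: 0.001
grasp_force: 5.3
```

Call:
send_rows(
  commands=[
    [[0,0,0.02,0,0,0],[0,0,0,0,0,0]],
  ],
)

```text
time_s: 6.68
eef_pos: [0.5123, -0.0341, 0.2158]
eef_rot: [0.0, 1.0, 0.018, 0.001]
wrist_force: [-2.1, -0.1, 12.0]
opening: -0.0
grasp_force: 5.9
```

Call:
send_rows(
  commands=[
    [[0,0,0.03,0,0,0],[0,0,0,0,0,0],[0,0,0,0,0,0]],
  ],
)

```text
time_s: 6.93
eef_pos: [0.5125, -0.0341, 0.2153]
eef_rot: [0.0, 1.0, 0.018, 0.001]
wrist_force: [-2.3, 0.4, 13.6]
opening: -0.0
grasp_force: 7.2
```

Call:
send_rows(
  commands=[
    [[0,0,0.02,0,0,0],[0,0,0,0,0,0],[0,0,0,0,0,0],[0,0,0,0,0,0],[0,0,0,0,0,0],[0,0,0,0,0,0]],
  ],
)

```text
time_s: 7.43
eef_pos: [0.5125, -0.0341, 0.2149]
eef_rot: [0.0, 1.0, 0.018, 0.001]
wrist_force: [-3.4, 0.5, 15.5]
opening: -0.001
grasp_force: 8.1
```

Call:
send_rows(
  commands=[
    [[0,0,0,0,0,0],[0,0,0,0,0,0],[0,0,0,0,0,0],[0,0,0,0,0,0],[0,0,0,0,0,0],[0,0,0,0,0,0],[0,0,0,0,0,0]],
  ],
)

```text
time_s: 8.02
eef_pos: [0.5125, -0.0341, 0.2149]
eef_rot: [0.0, 1.0, 0.018, 0.001]
wrist_force: [-3.3, 1.0, 15.5]
opening: -0.001
grasp_force: 8.1
```

```bash
python3 - <<'E'
from h import *
p=imaging.camera("scene"); cv2.imwrite("pics/s2.png",cv2.resize(p["image"][150:330,270:510],None,fx=3,fy=3,interpolation=cv2.INTER_CUBIC))
o=status.get_obs(); print(o["wrist_force"],o["eef_pos"])
E
```

```text
[-3.24590839  1.20310446 16.07797738] [ 0.51252429 -0.03412719  0.21491542]
```

View pics/s2.png

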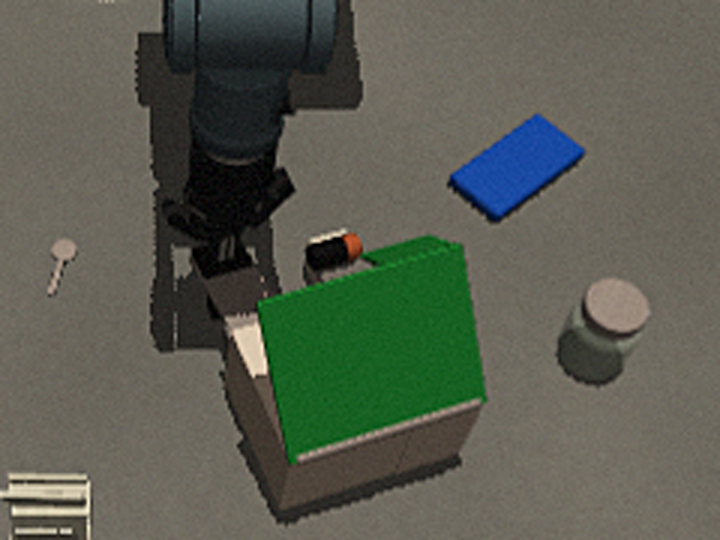

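The lid is up and the battery lies in the cradle at crop (333,248). I'll ease the pedal up now.

Call:
send_rows(
  commands=[
    [[0,0,-0.04,0,0,0],[0,0,-0.06,0,0,0],[0,0,-0.06,0,0,0],[0,0,-0.06,0,0,0],[0,0,-0.06,0,0,0],[0,0,-0.06,0,0,0],[0,0,-0.06,0,0,0],[0,0,-0.06,0,0,0]],
  ],
)

```text
time_s: 8.73
eef_pos: [0.5116, -0.0341, 0.2271]
eef_rot: [-0.0, 1.0, 0.018, -0.0]
wrist_force: [-1.2, -1.6, 3.2]
opening: 0.003
grasp_force: 1.9
```

Call:
send_rows(
  commands=[
    [[0,0,-0.06,0,0,0],[0,0,-0.06,0,0,0],[0,0,-0.06,0,0,0],[0,0,-0.06,0,0,0],[0,0,-0.06,0,0,0],[0,0,-0.06,0,0,0],[0,0,-0.06,0,0,0],[0,0,-0.06,0,0,0]],
  ],
)

```text
time_s: 9.4
eef_pos: [0.5118, -0.0341, 0.2417]
eef_rot: [0.0, 1.0, 0.018, 0.0]
wrist_force: [-1.5, -1.7, 3.2]
opening: -0.003
grasp_force: 1.7
```

Call:
send_rows(
  commands=[
    [[0,0,-0.06,0,0,0],[0,0,-0.06,0,0,0],[0,0,-0.06,0,0,0],[0,0,-0.06,0,0,0],[0,0,-0.06,0,0,0],[0,0,-0.06,0,0,0],[0,0,-0.06,0,0,0],[0,0,-0.06,0,0,0]],
  ],
)

```text
time_s: 10.07
eef_pos: [0.5115, -0.034, 0.2558]
eef_rot: [-0.0, 1.0, 0.018, -0.0]
wrist_force: [0.2, -0.6, -0.8]
opening: 0.002
grasp_force: 0.0
```

Call:
send_rows(
  commands=[
    [[0,0,-0.8,0,0,0],[0,0,-0.9,0,0,0],[0,0,-0.6,0,0,0],[0.27,-0.86,0,0,0,0],[0.27,-0.86,0,0,0,0],[0.27,-0.86,0,0,0,0],[0.27,-0.86,0,0,0,0],[0,0,0,0,0,0]],
  ],
  jaw=1,
)

```text
time_s: 10.73
eef_pos: [0.5407, 0.0737, 0.3251]
eef_rot: [-0.001, 1.0, 0.02, 0.0]
wrist_force: [-0.5, -0.7, 0.5]
opening: 0.997
grasp_force: 0.0
```

Call:
send_rows(
  commands=[
    [[0,0,0,0,0,0],[0,0,0,0,0,0]],
  ],
)

```text
time_s: 10.9
eef_pos: [0.54, 0.07, 0.3247]
eef_rot: [0.0, 1.0, 0.019, -0.0]
wrist_force: [-0.3, 0.3, 0.5]
opening: 1.002
grasp_force: 0.0
```

```bash
python3 - <<'E'
from h import *
for n in ("wrist","scene","top"):
    p=imaging.camera(n)
    if n=="wrist": cv2.imwrite("pics/w2.png",p["image"]); print(w2px(p,[.54,.07,.038]))
    for t in("battery",):
      for g in models.regions_of(p,t)[:2]:
        X=cloud(p,g["region"])
        if len(X):
            print(n,t,round(g["confidence"],2),np.round(g["centre"]),np.percentile(X,[2,50,98],axis=0).round(4).tolist(),len(X))
            r=cv2.minAreaRect((X[X[:,2]>.03][:,:2]*1000).astype(np.float32)); print(r)
    if n=="scene":
        g=cv2.inRange(cv2.cvtColor(p["image"],cv2.COLOR_BGR2HSV),(50,150,60),(70,255,255))>0; print("lid z",np.percentile(cloud(p,g)[:,2],[5,95]))
print(status.get_obs()["eef_pos"])
E
```

```text
[316.52711563 240.549362  ]
wrist battery 0.73 [315. 243.] [[0.529, 0.0478, 0.0367], [0.5443, 0.0721, 0.0486], [0.5541, 0.0959, 0.0514]] 3368
((541.1148681640625, 72.42144775390625), (26.670677185058594, 51.57272720336914), 1.377738118171692)
scene battery 0.74 [382. 235.] [[0.53, 0.0464, 0.027], [0.5487, 0.0688, 0.0477], [0.5567, 0.0952, 0.0543]] 176
((542.8125, 70.0007095336914), (28.650344848632812, 51.82108688354492), 3.495382070541382)
lid z [0.09993189 0.10592356]
[0.54022098 0.06944093 0.324897  ]
```

View pics/w2.png

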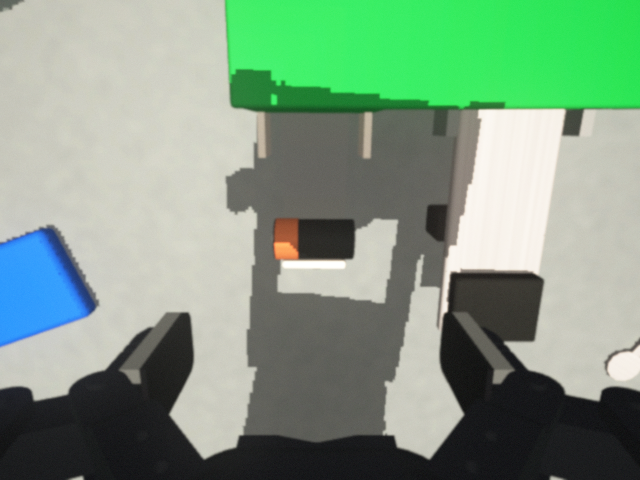

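The battery is in the cradle at (315,240), in line with the jaws. The lid is shut and the pedal is clear of the fingers.

Call:
send_rows(
  commands=[
    [[0.05,-0.08,0.7,0,0,0],[0,0,0.8,0,0,0],[0,0,0.8,0,0,0],[0,0,0.8,0,0,0],[0,0,0.6,0,0,0],[0,0,0.5,0,0,0],[0,0,0.3,0,0,0],[0,0,0,0,0,0]],
  ],
)

```text
time_s: 11.87
eef_pos: [0.5407, 0.0724, 0.1879]
eef_rot: [-0.0, 1.0, 0.018, -0.002]
wrist_force: [0.4, -0.0, -1.1]
opening: 1.002
grasp_force: 0.0
```

Call:
send_rows(
  commands=[
    [[0,0,0,0,0,0],[0,0,0,0,0,0],[0,0,0,0,0,0],[0,0,0,0,0,0],[0,0,0,0,0,0],[0,0,0,0,0,0]],
  ],
  jaw=0.3,
)

```text
time_s: 12.37
eef_pos: [0.5424, 0.0727, 0.1914]
eef_rot: [0.0, 1.0, 0.018, 0.001]
wrist_force: [-1.5, -0.6, 7.5]
opening: 0.576
grasp_force: 61.9
```

The grip width is right (49 mm), but the tips reach slightly below the battery, so I'll regrip 7 mm higher so that it can be set on the dish floor.

Call:
send_rows(
  commands=[
    [[0,0,0,0,0,0],[0,0,0,0,0,0],[0,0,0,0,0,0],[0,0,0,0,0,0],[0,0,-0.13,0,0,0],[0,0,-0.1,0,0,0],[0,0,0,0,0,0],[0,0,0,0,0,0]],
  ],
  jaw=0.85,
)

```text
time_s: 13.03
eef_pos: [0.5419, 0.0727, 0.1972]
eef_rot: [0.0, 1.0, 0.018, 0.0]
wrist_force: [-1.0, 1.0, -0.2]
opening: 0.852
grasp_force: 0.0
```

Call:
send_rows(
  commands=[
    [[0,0,0,0,0,0],[0,0,0,0,0,0],[0,0,0,0,0,0],[0,0,0,0,0,0],[0,0,0,0,0,0],[0,0,0,0,0,0]],
  ],
  jaw=0.3,
)

```text
time_s: 13.53
eef_pos: [0.5418, 0.0728, 0.1971]
eef_rot: [-0.0, 1.0, 0.018, 0.0]
wrist_force: [-2.0, 0.7, 5.7]
opening: 0.57
grasp_force: 62.1
```

```bash
python3 - <<'E'
from h import *
p=imaging.camera("wrist"); cv2.imwrite("pics/w3.png",p["image"]); print(status.get_obs()["eef_pos"],ctrl.grip_point_offset)
E
```

```text
[0.54179465 0.072767   0.19707873] 0.1547
```

View pics/w3.png

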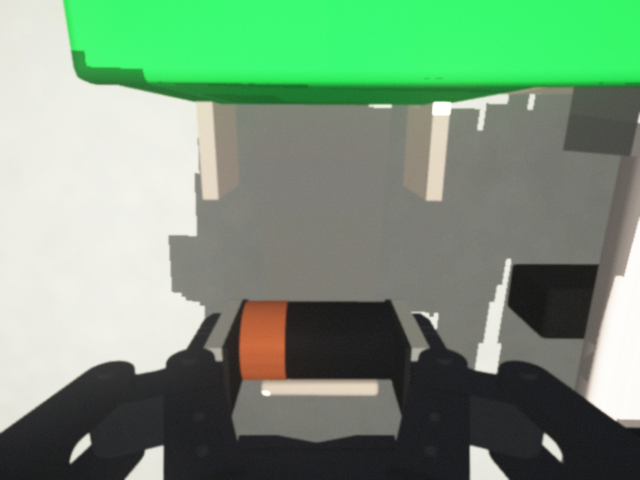

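The battery is held square by both ends at (320,340). I'll lift it and carry it to the dish.

Call:
send_rows(
  commands=[
    [[0,0,-0.1,0,0,0],[0,0,-0.3,0,0,0],[0,0,-0.5,0,0,0],[0,0,-0.7,0,0,0],[0,0,-0.7,0,0,0],[0,0,-0.7,0,0,0],[0,0,-0.5,0,0,0],[0,0,-0.2,0,0,0]],
  ],
)

```text
time_s: 14.25
eef_pos: [0.5422, 0.0726, 0.3105]
eef_rot: [0.0, 1.0, 0.018, 0.002]
wrist_force: [0.6, 0.5, -0.2]
opening: 0.575
grasp_force: 64.3
```

Call:
send_rows(
  commands=[
    [[-0.05,0.3,0,0,0,0],[-0.1,0.7,0,0,0,0],[-0.15,0.9,0,0,0,0],[-0.15,0.9,0,0,0,0],[-0.15,0.9,0,0,0,0],[-0.15,0.9,0,0,0,0],[-0.15,0.9,0,0,0,0],[-0.15,0.9,0,0,0,0]],
  ],
)

```text
time_s: 14.92
eef_pos: [0.516, -0.1219, 0.3061]
eef_rot: [-0.001, 1.0, 0.018, -0.001]
wrist_force: [0.3, 0.3, -1.1]
opening: 0.572
grasp_force: 64.4
```

Call:
send_rows(
  commands=[
    [[-0.15,0.9,0,0,0,0],[-0.15,0.9,0,0,0,0],[-0.15,0.9,0,0,0,0],[-0.15,0.9,0,0,0,0],[-0.15,0.9,0,0,0,0],[-0.15,0.9,0,0,0,0],[-0.1,0.7,0,0,0,0],[-0.1,0.4,0,0,0,0]],
  ],
)

```text
time_s: 15.58
eef_pos: [0.4901, -0.3189, 0.3061]
eef_rot: [-0.0, 1.0, 0.017, -0.001]
wrist_force: [-0.1, 0.2, -1.8]
opening: 0.574
grasp_force: 64.4
```

Call:
send_rows(
  commands=[
    [[-0.05,0.2,0,0,0,0],[0,0,0,0,0,0],[0,0,0,0,0,0],[0,0,0,0,0,0]],
  ],
)

```text
time_s: 15.92
eef_pos: [0.4903, -0.3213, 0.3074]
eef_rot: [-0.001, 1.0, 0.019, -0.0]
wrist_force: [0.1, -0.4, -0.7]
opening: 0.572
grasp_force: 64.4
```

```bash
python3 - <<'E'
from h import *
o=status.get_obs(); print(o["eef_pos"],o["wrist_force"])
for n in("wrist","scene"):
    p=imaging.camera(n)
    if n=="wrist": cv2.imwrite("pics/w4.png",p["image"])
    for t in("battery","dish_in"):
      for g in models.regions_of(p,t)[:3]:
        X=cloud(p,g["region"])
        if len(X): print(n,t,round(g["confidence"],2),np.round(g["centre"]),np.percentile(X,[2,50,98],axis=0).round(3).tolist())
E
```

```text
[ 0.49026823 -0.32126834  0.30737051] [ 0.0534698  -0.4263459  -0.68803637]
wrist battery 0.8 [313. 344.] [[0.481, -0.344, 0.145], [0.496, -0.321, 0.159], [0.503, -0.298, 0.161]]
wrist dish_in 0.93 [470. 450.] [[0.296, -0.462, 0.004], [0.333, -0.447, 0.014], [0.357, -0.353, 0.025]]
wrist dish_in 0.83 [636. 218.] [[0.489, -0.528, 0.011], [0.512, -0.519, 0.017], [0.534, -0.516, 0.025]]
wrist dish_in 0.61 [116. 287.] [[0.429, -0.201, 0.002], [0.446, -0.181, 0.004], [0.484, -0.164, 0.005]]
scene battery 0.5 [242. 230.] [[0.361, -0.344, 0.001], [0.499, -0.321, 0.16], [0.506, -0.298, 0.165]]
scene dish_in 0.89 [201. 207.] [[0.218, -0.466, 0.002], [0.269, -0.418, 0.007], [0.357, -0.367, 0.028]]
scene dish_in 0.75 [142. 293.] [[0.442, -0.701, 0.004], [0.523, -0.618, 0.009], [0.616, -0.524, 0.036]]
scene dish_in 0.6 [245. 259.] [[0.43, -0.404, 0.001], [0.49, -0.337, 0.007], [0.565, -0.269, 0.027]]
```

View pics/w4.png

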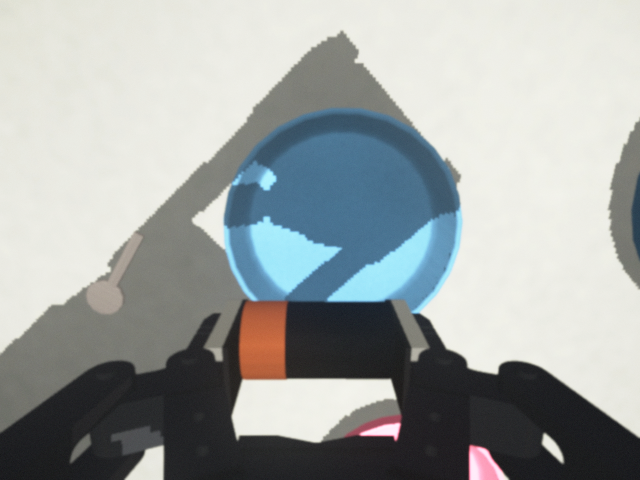

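The battery is held above the wanted dish, whose centre shows at about (343,215). I'll correct by 7 mm in x and -15 mm in y, then descend.

Call:
send_rows(
  commands=[
    [[0.12,0.26,0.3,0,0,0],[0.1,0.25,0.6,0,0,0],[0,0,0.8,0,0,0],[0,0,0.8,0,0,0],[0,0,0.6,0,0,0],[0,0,0.4,0,0,0],[0,0,0.2,0,0,0],[0,0,0,0,0,0]],
  ],
)

```text
time_s: 16.88
eef_pos: [0.4971, -0.3371, 0.1956]
eef_rot: [-0.001, 1.0, 0.018, -0.001]
wrist_force: [0.1, -1.0, -0.8]
opening: 0.574
grasp_force: 64.4
```

Call:
send_rows(
  commands=[
    [[0,0,0,0,0,0],[0,0,0.1,0,0,0],[0,0,0,0,0,0],[0,0,0,0,0,0]],
  ],
)

```text
time_s: 17.22
eef_pos: [0.4976, -0.3377, 0.1946]
eef_rot: [0.001, 1.0, 0.018, 0.0]
wrist_force: [-0.0, -0.0, -0.4]
opening: 0.57
grasp_force: 64.4
```

Call:
send_rows(
  commands=[
    [[0,0,0.15,0,0,0],[0,0,0.15,0,0,0],[0,0,0.12,0,0,0],[0,0,0.06,0,0,0],[0,0,0,0,0,0],[0,0,0,0,0,0]],
  ],
)

```text
time_s: 17.72
eef_pos: [0.4972, -0.3374, 0.179]
eef_rot: [-0.0, 1.0, 0.018, -0.0]
wrist_force: [0.0, -1.0, -0.7]
opening: 0.568
grasp_force: 64.4
```

Call:
send_rows(
  commands=[
    [[0,0,0.03,0,0,0],[0,0,0,0,0,0],[0,0,0,0,0,0]],
  ],
)

```text
time_s: 17.97
eef_pos: [0.4974, -0.3375, 0.1786]
eef_rot: [0.0, 1.0, 0.018, 0.0]
wrist_force: [0.4, -0.2, -1.3]
opening: 0.575
grasp_force: 64.4
```

Call:
send_rows(
  commands=[
    [[0,0,0.03,0,0,0],[0,0,0,0,0,0],[0,0,0,0,0,0]],
  ],
)

```text
time_s: 18.22
eef_pos: [0.4973, -0.3375, 0.1776]
eef_rot: [-0.0, 1.0, 0.018, -0.0]
wrist_force: [0.1, -0.1, -1.0]
opening: 0.572
grasp_force: 64.4
```

Call:
send_rows(
  commands=[
    [[0,0,0.03,0,0,0],[0,0,0,0,0,0],[0,0,0,0,0,0]],
  ],
)

```text
time_s: 18.47
eef_pos: [0.4975, -0.3376, 0.1772]
eef_rot: [0.0, 1.0, 0.018, 0.0]
wrist_force: [-1.4, 1.6, 4.9]
opening: 0.573
grasp_force: 65.1
```

Contact is at the expected height, so I'll release and rise.

Call:
send_rows(
  commands=[
    [[0,0,0,0,0,0],[0,0,0,0,0,0],[0,0,0,0,0,0],[0,0,0,0,0,0]],
  ],
  jaw=0.68,
)

```text
time_s: 18.8
eef_pos: [0.4973, -0.3375, 0.1765]
eef_rot: [-0.0, 1.0, 0.018, -0.0]
wrist_force: [-0.5, -0.5, 0.9]
opening: 0.677
grasp_force: 0.0
```

Call:
send_rows(
  commands=[
    [[0,0,0,0,0,0],[0,0,0,0,0,0],[0,0,-0.2,0,0,0],[0,0,-0.4,0,0,0],[0,0,-0.7,0,0,0],[0,0,-1,0,0,0],[0,0,-1,0,0,0],[0,0,-1,0,0,0]],
  ],
  jaw=0.85,
)

```text
time_s: 19.47
eef_pos: [0.4973, -0.3374, 0.3081]
eef_rot: [0.0, 1.0, 0.018, 0.0]
wrist_force: [0.1, -0.7, 0.7]
opening: 0.852
grasp_force: 0.0
```

Call:
send_rows(
  commands=[
    [[0,0,-0.5,0,0,0],[0,0,0,0,0,0],[0,0,0,0,0,0],[0,0,0,0,0,0]],
  ],
)

```text
time_s: 19.8
eef_pos: [0.497, -0.3371, 0.3201]
eef_rot: [-0.0, 1.0, 0.018, -0.0]
wrist_force: [1.1, -0.5, -1.1]
opening: 0.849
grasp_force: 0.0
```

```bash
python3 - <<'E'
from h import *
for n in("wrist","scene"):
    p=imaging.camera(n)
    cv2.imwrite(f"pics/{n}5.png",p["image"])
    for g in models.regions_of(p,"battery")[:2]:
        X=cloud(p,g["region"])
        if len(X): print(n,round(g["confidence"],2),np.round(g["centre"]),np.percentile(X,[2,50,98],axis=0).round(3).tolist())
E
```

```text
wrist 0.7 [318. 238.] [[0.485, -0.362, 0.005], [0.5, -0.337, 0.029], [0.51, -0.313, 0.031]]
scene 0.74 [243. 261.] [[0.49, -0.36, 0.016], [0.505, -0.337, 0.029], [0.512, -0.313, 0.034]]
```

View pics/scene5.png

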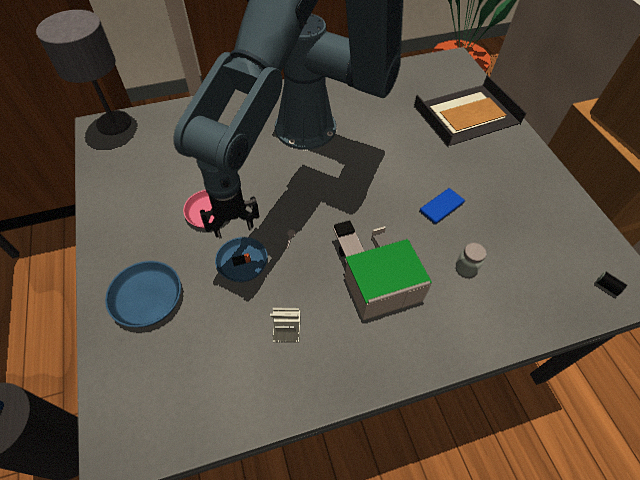

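The battery rests in the small blue dish at (243,261), the lid is shut, and everything else is where it was.

```bash
python3 -c "
from bench import ctrl; print(ctrl.hand_in())"
```

```text
the job is handed in; nothing more can be done
None
```

The job is handed in: I held the pedal on its stop at about 15.5 N for just over a second and eased it up slowly so the lid closed, then set the battery down in the smaller blue dish, all in about 20 s; the judge's result was not shown.

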